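# Set out a music box for reassembly

### The arm

A 7-joint arm with a two-finger parallel gripper is mounted at the origin on the work surface. World frame = base frame: x ahead of the robot, y to its left, z up, the work surface at z = 0. Lengths are in m, angles in rad, forces in N, time in s.
With the tool pointing down it reaches from about 0.4 to 0.875 m from the base axis. Payload 6.5 kg.
Tool frame: the origin (TCP) lies at the very end of the fingers, on their centre line; the grasp point (between the pads) lies 19 mm behind it; z points along the fingers, y is the line along which they close (so a half turn about z gives the same grasp; the last joint's range is limited). The gripper opens to 88 mm and grips with 3 to 60 N. Pads are 18 mm wide; open, the fingers measure 123 mm over their backs; the gripper's body (75 mm by 187 mm) begins 45 mm behind the grasp point.
Start: joints at [-1.256, 0.536, -0.004, 1.538, 0.003, 1.067, -0.071], TCP at [0.242, 0.603, 0.239] pointing down, gripper open.
Joint ranges: [-2.7, 2.7], [-0.37, 2.16], [-1.27, 1.26], [0.24, 2.4], [-1.31, 4.45], [0.19, 1.91], [-2.76, 2.76]. Speed limits (rad/s): [2.39, 2.39, 3.14, 3.14, 3.14, 3.14, 3.14].

### API

Orientations are given as a 3x3 rotation matrix whose columns are the frame's x, y, z axes.
In Python, from plant import r gives the robot as it stands.
- The arm moves only by the tool step_arm, never from a script. Its argument "rows" is text: rows parted by semicolons, each of 6 numbers parted by spaces: the shift along the tool's x, y, z in cm, then the turn, a rotation vector about the tool's x, y, z in rad. A call has 1 to 10 rows; each row shifts and turns the commanded pose from where the row before left it, along the tool's axes as they then stand; what a row does not reach is not made up. A row lasts 1/12 s, in which the tool goes at most 41.7 mm and 7.16 degrees, less where a joint would pass 70% of its speed; a pose out of reach is approached as far as the arm can. A call is refused whole if a number of a shift passes 4.17 or a number of a turn 0.125, either way. A call with a gripper value outside its range is refused whole. "claw" is the closure, from 0 (fully open) to 1 (shut), set as the call begins (left out, the last holds). The fingers move at their own pace and stop on an object; "grip_force" is the grip in N (left out, the last holds). Time passes only in rows, so rows that do not move let the fingers close. It gives the time, the measured TCP pose, the force, the opening and the grip force at its end, in the units of the state.
- r.sense(): the state, without advancing time (a new reading comes with each control period).
- r.get_image(name): name is "scene" or "top" or "wrist"; returns a dict with "pixels" (384x512x3 uint8, blue, green, red), "fovy" (degrees; the focal length in pixels is half the picture's height over the tangent of half this angle, whatever the lens; pixels are square), "cx", "cy" (the principal point, pixels), "k1" (the pictures are not rectified: a ray, as slopes to the right and down, at radius r is drawn at 1 + k1 r^2 times it, then the intrinsics apply), "cam_to_world" (4x4, takes a point from camera to world coordinates); the wrist camera has in their place "T_tool_cam" (4x4, takes a point from camera to tool coordinates, whose origin is the TCP and whose axes are the flange's). Camera axes: x right, y up, looking along -z (the intrinsics and any distortion apply to the point x, -y, -z); pixel columns grow to the right and rows downward; lengths in m; the calibration is good to about 2 mm. A picture is of the moment at which its call begins: read the wrist's pose just before it. There is no depth.
- r.sign_off(): hands the job in; it is judged then, once.
The state is a dict: "clock": time; "joints": joint angles; "qvel": joint speeds; "joint_torque": joint torques, N m; "tool_pos": TCP position; "tcp_rot": TCP orientation; "wrist_force": force on the tool from outside, world axes, zero at the start; "torque": the same for the moment, N m; "grip_width": opening from 0.0 (shut) to 1.0 (fully open); "grip_force": force on a finger pad.
Only numpy, scipy, OpenCV 4.12 (cv2) and the standard library are available. Lean on these libraries where they do the work, as an engineer would, in place of code of your own. Each camera call takes 0.05 s, during which the arm holds its last target. There are 200 camera calls.

### The job

Set out the parts of the music box on the grey felt mat, each in the middle of a white-outlined square: the bright brass movement with the complete comb in the square at the red end, the short dark steel angle in the square at the other end, and the steel pinned cylinder between them, with the movement and the cylinder lying lengthwise along the mat and the ridge of the angle running straight across it. Nest the longer brass angle over the steel angle where that now lies, ridge on ridge, fully down, legs aligned and centred lengthwise, and stand the boxwood knob upright on the brass disc in the middle of the green tin's lid. Leave the tarnished copper-coloured movement with the broken comb where it is.

Things in the scene. Friction and masses are not known exactly. Their poses are not given: they have to be found in the camera images.
- mat: Grey felt mat fixed to the bench, 92 mm (x) by 252 mm (y) and 3 mm thick, origin at the centre of its underside. Along its y are three white-outlined squares of 72 mm: centres at y = +79 mm (the red end: a red strip along that short edge), 0 (middle) and -79 mm (black end).
- tin: Green enamel tin housing with its lid shut, fixed to the bench: lid 84 mm (x) by 114 mm (y), flat top 45 mm above the bench, with a flush brass disc 40 mm across in the middle. Origin at the centre of its underside, z up.
- movement: Comb movement: a flat bed 42 mm (its x) by 62 mm (its y, the long way) and 12 mm thick, with a steel comb, a round spring barrel and a small block on top; 24 mm tall overall. Grip it across the 42 mm. Loose, lies flat; origin at the centre of its underside, z up. This is the bright brass one with all twelve comb teeth.
- broken_movement: Comb movement: a flat bed 42 mm (its x) by 62 mm (its y, the long way) and 12 mm thick, with a steel comb, a round spring barrel and a small block on top; 24 mm tall overall. Grip it across the 42 mm. Loose, lies flat; origin at the centre of its underside, z up. This is the tarnished, reddish copper-coloured one with only three teeth left: not to be moved.
- cylinder: Steel pinned music cylinder, lying: barrel 24 mm in diameter and 50 mm long along its y, axis 13 mm above its underside, between two square end cheeks 26 by 26 mm and 6 mm thick on which it stands (62 mm long overall). Grip it across the barrel (its x). Loose; origin at the centre of its underside, z up.
- steel_angle: Dark steel angle, the shorter one, 44 mm long. Two equal 38 mm legs, 3 mm thick, at a right angle. Lies like a roof: ridge up and level along its x, both leg edges on the surface; 29 mm high, 54 mm wide (y). Grip it end to end along the ridge. Loose; origin at leg-edge level under the middle of the ridge. 
- brass_angle: Brass angle, the longer one, 60 mm long. Two equal 38 mm legs, 3 mm thick, at a right angle. Lies like a roof: ridge up and level along its x, both leg edges on the surface; 29 mm high, 54 mm wide (y). Grip it end to end along the ridge. Loose; origin at leg-edge level under the middle of the ridge. Fully nested over the steel angle, its origin is 4 mm above the steel one's.
- knob: Turned pale yellow boxwood winding knob, round, 30 mm in diameter and 27 mm tall, straight-sided for the lower 17 mm, standing upright on its flat end. Loose; origin at the centre of its underside, z up.
Mind the look-alikes: they are no part of the job. What is shaped like the cylinder but blue is not meant.

How it is judged:
At the end, for the whole second after the job is handed in: Movement, cylinder, steel angle flat in red-end, middle, black-end squares within 12 mm and 0.2 rad; brass angle nested on steel (8 mm along, 4 mm across, 2.5 mm height, 0.1 rad); knob upright on the lid within 12 mm of centre; broken movement left alone; all released, at rest (x of movement in the frame of mat between -0.012 and 0.012 m and y of movement in the frame of mat between 0.067 and 0.091 m and z of movement in the frame of mat between 0.001 and 0.005 m and angle between each of movement, cylinder, steel_angle, brass_angle, knob's own z axis and vertical below 0.1 rad and angle between the y axis of each of movement, cylinder and the y axis of mat, either way round below 0.2 rad and x of cylinder in the frame of mat between -0.012 and 0.012 m and y of cylinder in the frame of mat between -0.012 and 0.012 m and z of cylinder in the frame of mat between 0.001 and 0.005 m and x of steel_angle in the frame of mat between -0.012 and 0.012 m and y of steel_angle in the frame of mat between -0.091 and -0.067 m and z of steel_angle in the frame of mat between 0.001 and 0.005 m and angle between the x axis of steel_angle and the x axis of mat, either way round below 0.2 rad and x of brass_angle in the frame of steel_angle between -0.008 and 0.008 m and y of brass_angle in the frame of steel_angle between -0.004 and 0.004 m and z of brass_angle in the frame of steel_angle between 0.0017 and 0.0067 m and angle between the x axis of brass_angle and the x axis of steel_angle, either way round below 0.1 rad and horizontal distance between knob and tin below 0.012 m and z of knob in the frame of tin between 0.042 and 0.048 m and linear speed of each of movement, cylinder, steel_angle, brass_angle, knob below 0.02 m/s and angular speed of each of movement, cylinder, steel_angle, brass_angle, knob below 0.3 rad/s); the robot touches nothing.
It fails at once if the copper-coloured broken movement is moved more than 15 mm (distance of broken_movement from where it was at the start of the episode above 0.015 m).
It also fails if it takes over 99 s, if anything falls off the work surface, if the arm or the gripper's body presses on something with over 40 N, if the wrist force passes 120 N, or if a joint passes its speed limit or range.

## Working session

There is one attempt and no reset: what is moved stays moved. The work goes in short steps, Python scripts to look and compute and a tool call to move; the robot and the scene stay as the last step left them, time stands still between calls to the robot, and variables do not carry over. Pictures are saved under pics/ and viewed, at most 14 in all, crops included, and the job is handed in when it is done.

Besides the shell and the picture viewer there is one more tool, called after ">>>" as name(argument=value, ...) on one line, values as JSON. step_arm: Moves the arm, as the interface text tells. Its arguments: {"type":"object","properties":{"rows":{"type":"string"},"claw":{"type":"number"},"grip_force":{"type":"number"}},"required":["rows"]}

```bash
mkdir -p pics; ls; cat > h.py <<'E'
import numpy as np, cv2
from plant import r
def save(n,f):
    im=r.get_image(n); cv2.imwrite('pics/'+f,im['pixels']); np.save('pics/'+f+'.npy',im,allow_pickle=True); return im
def load(f): return np.load('pics/'+f+'.npy',allow_pickle=True).item()
def K(im):
    h,w=im['pixels'].shape[:2]; f=h/2/np.tan(np.radians(im['fovy'])/2)
    return np.array([[f,0,im['cx']],[0,f,im['cy']],[0,0,1.]]),np.array([im['k1'],0,0,0.])
def c2w(im):
    if 'cam_to_world' in im: return np.array(im['cam_to_world'])
    return im['T_wc']
def ray(im,uv):
    k,d=K(im); p=cv2.undistortPoints(np.array(uv,float).reshape(-1,1,2),k,d).reshape(-1,2)
    T=c2w(im); D=np.c_[p[:,0],-p[:,1],-np.ones(len(p))]@T[:3,:3].T
    return T[:3,3],D
def onz(im,uv,z):
    o,D=ray(im,uv); return o+D*((z-o[2])/D[:,2])[:,None]
def proj(im,P):
    k,d=K(im); T=np.linalg.inv(c2w(im)); q=np.array(P,float).reshape(-1,3)@T[:3,:3].T+T[:3,3]
    q=q*[1,-1,-1]; return cv2.projectPoints(q,np.zeros(3),np.zeros(3),k,d)[0].reshape(-1,2)
def wrist(f):
    s=r.sense(); im=r.get_image('wrist'); T=np.eye(4); T[:3,:3]=s['tcp_rot']; T[:3,3]=s['tool_pos']
    im['T_wc']=T@np.array(im['T_tool_cam']); cv2.imwrite('pics/'+f,im['pixels']); np.save('pics/'+f+'.npy',im,allow_pickle=True); return im
E
python3 - <<'E'
from h import *
np.set_printoptions(precision=4,suppress=True)
for n in('top','scene'):
    im=save(n,n+'0.png'); print({k:v for k,v in im.items() if k!='pixels'})
s=r.sense();print(s)
E
```

```text
pics
{'fovy': 50.514590120205625, 'cx': 247.51160093230806, 'cy': 192.22149864600448, 'k1': -0.007907234900219344, 'cam_to_world': array([[ 0.0108,  0.9841, -0.1775,  0.3198],
       [-0.9999,  0.0108, -0.0011, -0.018 ],
       [ 0.0009,  0.1775,  0.9841,  0.9054],
       [ 0.    ,  0.    ,  0.    ,  1.    ]])}
{'fovy': 48.57580669905021, 'cx': 258.4714864514049, 'cy': 183.75591063227722, 'k1': 0.023382729387984198, 'cam_to_world': array([[-0.9059, -0.2245,  0.3592,  0.9095],
       [ 0.4234, -0.5025,  0.7538,  0.8747],
       [ 0.0113,  0.8349,  0.5503,  0.6768],
       [ 0.    ,  0.    ,  0.    ,  1.    ]])}
{'clock': 0.1, 'joints': array([-1.2562,  0.5371, -0.0044,  1.5387,  0.0026,  1.0673, -0.0712]), 'qvel': array([-0.0016, -0.0016, -0.0014, -0.0044, -0.0011,  0.0013,  0.0009]), 'joint_torque': array([  0.0018, -57.2077,   0.9935, -25.2229,  -0.0562,   0.0135,
         0.0001]), 'tool_pos': array([0.2414, 0.6029, 0.2379]), 'tcp_rot': array([[-0.9284,  0.3716, -0.0005],
       [ 0.3716,  0.9284, -0.0015],
       [-0.0001, -0.0015, -1.    ]]), 'wrist_force': array([-0.648 , -0.4041, -0.5523]), 'torque': array([ 0.0077, -0.032 , -0.0382]), 'grip_force': 0.0, 'grip_width': 0.998107432674681}
```

```bash
python3 - <<'E'
import cv2
for n in('top','scene'):
    cv2.imwrite(f'pics/{n}0b.png',cv2.resize(cv2.imread(f'pics/{n}0.png'),(800,600),interpolation=cv2.INTER_CUBIC))
E
```

```text
(no output)
```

View pics/top0b.png

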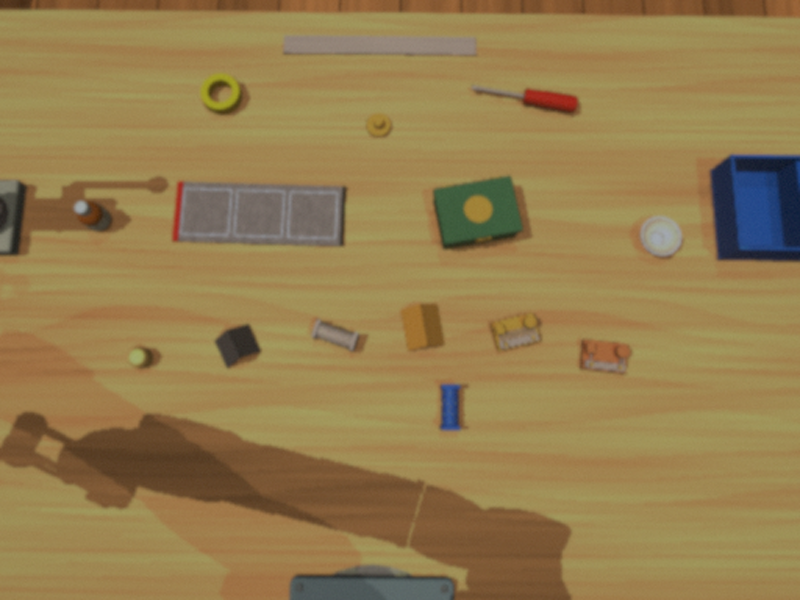

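View pics/scene0b.png

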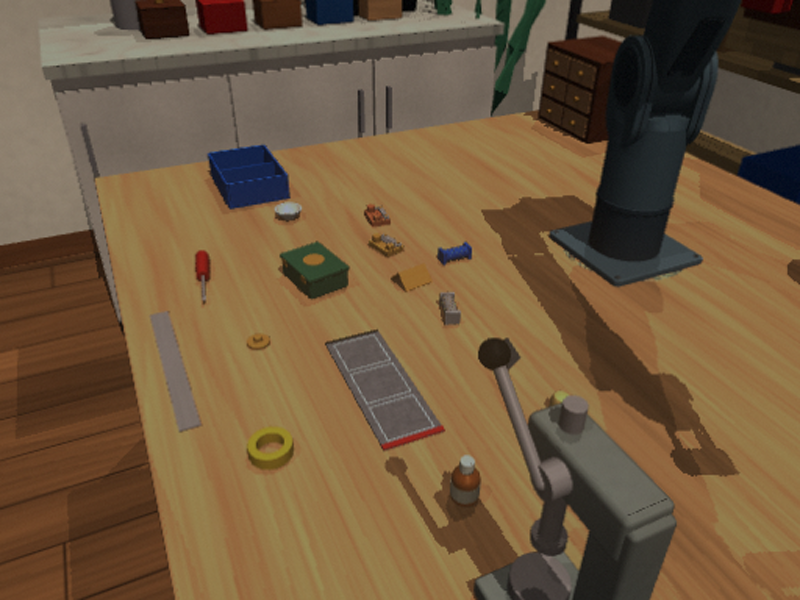

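The top view (800 px wide) shows, by pixel:

- **Mat:** (260,213), red end to the left
- **Tin:** (478,210)
- **Knob:** pale yellow, (140,357)
- **Steel angle:** (238,346)
- **Steel cylinder:** (337,335); the blue decoy is at (451,407)
- **Brass angle:** (421,326)
- **Movement:** bright brass at (517,331); the copper one to leave alone is at (605,356)

The yellow disc at (378,125) is a different knob-like item.

```bash
python3 - <<'E'
from h import *
np.set_printoptions(precision=4,suppress=True)
im=load('top0.png')
S=1/1.5625
for n,uv,z in [('mat',(260,213),.003),('tin',(478,209),.045),('knob',(140,357),.027),('steel',(238,346),.02),('cyl',(337,335),.02),('brass',(421,326),.02),('mov',(517,331),.015),('brk',(605,356),.015),('blue',(451,407),.02),('lampknob',(157,184),.0),('bottle',(85,210),.05)]:
    print(n,onz(im,[(uv[0]*S,uv[1]*S)],z)[0])
px=im['pixels']; hsv=cv2.cvtColor(px,cv2.COLOR_BGR2HSV)
for n,uv in [('mat',(260,213)),('tin',(450,225)),('disc',(478,209)),('knob',(140,357)),('steel',(228,346)),('brass',(411,326)),('brass2',(433,326)),('wood',(300,280)),('strip',(178,213))]:
    print(n,hsv[int(uv[1]*S),int(uv[0]*S)])
# mat corners via white/dark gray low saturation
m=(hsv[...,1]<70).astype(np.uint8); roi=np.zeros_like(m); roi[100:170,100:235]=1
m=cv2.morphologyEx(m*roi,cv2.MORPH_CLOSE,np.ones((5,5)))
c=max(cv2.findContours(m,0,2)[0],key=cv2.contourArea); P=onz(im,c.reshape(-1,2),.003)[:,:2].astype(np.float32); print('mat',cv2.minAreaRect(P))
m=((hsv[...,0]>45)&(hsv[...,0]<85)&(hsv[...,1]>90)).astype(np.uint8); m[:,:260]=0; m[:,345:]=0
c=max(cv2.findContours(m,0,2)[0],key=cv2.contourArea); P=onz(im,c.reshape(-1,2),.045)[:,:2].astype(np.float32); print('tin',cv2.minAreaRect(P))
E
```

```text
mat [0.6118 0.1719 0.003 ]
tin [ 0.6075 -0.1445  0.045 ]
knob [0.3949 0.3233 0.027 ]
steel [0.4124 0.1901 0.02  ]
cyl [0.4294 0.0521 0.02  ]
brass [ 0.4434 -0.0655  0.02  ]
mov [ 0.4385 -0.2013  0.015 ]
brk [ 0.4045 -0.324   0.015 ]
blue [ 0.3316 -0.1069  0.02  ]
lampknob [0.6564 0.329  0.    ]
bottle [0.5984 0.4083 0.05  ]
mat [ 12  32 118]
tin [60 84 94]
disc [ 21 165 161]
knob [ 33  99 168]
steel [13 55 65]
brass [ 17 177 163]
brass2 [ 17 173 122]
wood [ 22 116 165]
strip [  4 200 161]
mat ((0.6117243766784668, 0.1702474057674408), (0.23901498317718506, 0.0898902416229248), 88.88272857666016)
tin ((0.5821499824523926, -0.17942270636558533), (0.004393707495182753, 0.00470575550571084), 88.76549530029297)
```

```bash
cat >> h.py <<'E'
def plan(x,y,z,psi):
    "psi: world angle of tool y (mod pi)"
    s=r.sense(); R=s['tcp_rot']; p=s['tool_pos']; cur=np.arctan2(R[1,1],R[0,1])
    d=(psi-cur+np.pi/2)%np.pi-np.pi/2; a=cur+d
    ty=np.array([np.cos(a),np.sin(a)]); tx=np.array([-np.sin(a)*-1,-np.cos(a)]) # x = y cross z(down)
    e=np.array([x,y])-p[:2]
    print('pos',p.round(4),'yaw %.3f'%cur,'t %.2f'%s['clock'],'F',s['wrist_force'].round(1),'j7 %.2f w %.3f tilt'%(s['joints'][6],s['grip_width']),R[:2,2].round(4))
    print('turn about tool z %.4f; then shift cm x %.2f y %.2f z %.2f'%(-d,100*(e@tx)*1,100*e@ty,100*(p[2]-z)), 'tx chk',R[:2,0].round(2), (np.sin(cur),-np.cos(cur)))
E
python3 - <<'E'
from h import *
np.set_printoptions(precision=4,suppress=True)
im=r.get_image('wrist'); print({k:v for k,v in im.items() if k!='pixels'})
plan(.38,.26,.25,1.19)
E
```

```text
{'fovy': 71.68149835838908, 'cx': 254.55270447043478, 'cy': 186.00323857927827, 'k1': -0.02824575387276822, 'T_tool_cam': array([[-0.0009,  0.949 ,  0.3153,  0.0825],
       [ 1.    ,  0.0009,  0.0003,  0.    ],
       [ 0.    ,  0.3153, -0.949 , -0.1453],
       [ 0.    ,  0.    ,  0.    ,  1.    ]])}
pos [0.2414 0.603  0.2381] yaw 1.190 t 0.15 F [ 0.6 -0.3  0.4] j7 -0.07 w 1.001 tilt [-0.0004 -0.0012]
turn about tool z 0.0000; then shift cm x 25.61 y -26.69 z -1.19 tx chk [-0.93  0.37] (np.float64(0.9283789030545938), np.float64(-0.3716350526567012))
```

```bash
sed -i 's/tx=np.array(\[-np.sin(a)\*-1,-np.cos(a)\]).*/tx=np.array([-np.sin(a),np.cos(a)])/; s/, (np.sin(cur),-np.cos(cur)))/)/' h.py
python3 -c "
from h import *
plan(.395,.323,.12,.69)"
```

```text
pos [0.2414 0.603  0.2381] yaw 1.190 t 0.15 F [ 0.6 -0.3  0.4] j7 -0.07 w 1.001 tilt [-0.0004 -0.0012]
turn about tool z 0.5000; then shift cm x -31.37 y -5.98 z 11.81 tx chk [-0.93  0.37]
```

>>> step_arm(rows="0 0 0 0 0 0.12; 0 0 0 0 0 0.125; 0 0 0 0 0 0.125; 0 0 0 0 0 0.125; -3.5 -0.7 1.3 0 0 0; -3.5 -0.7 1.3 0 0 0; -3.5 -0.7 1.3 0 0 0; -3.5 -0.7 1.3 0 0 0; -3.5 -0.7 1.3 0 0 0; -3.5 -0.7 1.3 0 0 0", claw=0, grip_force=15)

```text
clock: 0.98
tool_pos: [0.3442, 0.4136, 0.1601]
tcp_rot: [[-0.641, 0.768, 0.0], [0.768, 0.641, -0.0], [-0.0, -0.0, -1.0]]
wrist_force: [0.9, 0.2, 0.2]
grip_width: 1.001
grip_force: 0.0
```

>>> step_arm(rows="-3.5 -0.6 1.3 0 0 0; -3.5 -0.6 1.3 0 0 0; -3.4 -0.6 1.4 0 0 0; 0 0 0 0 0 0; 0 0 0 0 0 0")

```text
clock: 1.4
tool_pos: [0.3973, 0.3213, 0.12]
tcp_rot: [[-0.637, 0.771, -0.001], [0.771, 0.637, -0.002], [-0.001, -0.002, -1.0]]
wrist_force: [-1.5, 0.9, 0.1]
grip_width: 0.999
grip_force: 0.0
```

```bash
python3 -c "
from h import *
im=wrist('w1.png')
plan(.395,.323,.12,.69)"
```

```text
pos [0.3967 0.3236 0.1206] yaw 0.694 t 1.45 F [0.1 0.3 0.9] j7 0.01 w 1.001 tilt [-0.0005 -0.0002]
turn about tool z 0.0035; then shift cm x 0.06 y -0.16 z 0.06 tx chk [-0.64  0.77]
```

View pics/w1.png

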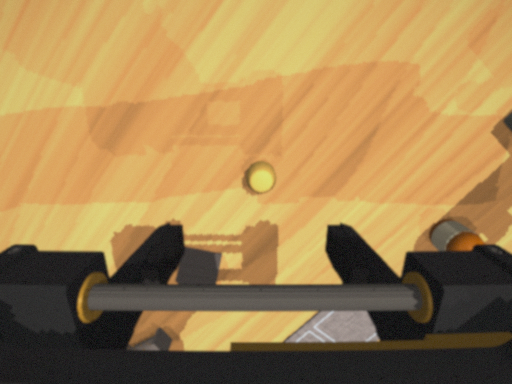

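The knob is at about (261,178), between the open fingers. The mat's corner is at the bottom and the bottle at (450,240), well clear.

```bash
python3 - <<'E'
from h import *
np.set_printoptions(precision=4,suppress=True)
im=load('w1.png')
hsv=cv2.cvtColor(im['pixels'],cv2.COLOR_BGR2HSV); print(hsv[178,261],hsv[178,225])
(u,v),a=(261,178),0
m=((hsv[...,0]>=25)&(hsv[...,0]<40)&(hsv[...,1]>60)).astype(np.uint8); q=np.zeros_like(m); q[150:205,235:290]=1; m*=q
c=max(cv2.findContours(m,0,2)[0],key=cv2.contourArea); print(cv2.minEnclosingCircle(c),cv2.contourArea(c))
(u,v),a=cv2.minEnclosingCircle(c)
print(onz(im,[(u,v)],.015),onz(im,[(u-a,v),(u+a,v)],.015))
p=onz(im,[(u,v)],.015)[0]; plan(p[0],p[1],.002,.69)
E
```

```text
[ 29 126 223] [ 16 143 225]
((261.8333435058594, 179.8333282470703), 10.233478546142578) 295.0
[[0.399  0.3299 0.015 ]] [[0.3912 0.3235 0.015 ]
 [0.4067 0.3363 0.015 ]]
pos [0.3967 0.3236 0.1206] yaw 0.694 t 1.45 F [0.1 0.3 0.9] j7 0.01 w 1.001 tilt [-0.0005 -0.0002]
turn about tool z 0.0035; then shift cm x 0.34 y 0.58 z 11.86 tx chk [-0.64  0.77]
```

>>> step_arm(rows="0.6 0.5 3.8 0 0 0; 0 0 3.8 0 0 0; 0 0 2.3 0 0 0; 0 0 1.2 0 0 0; 0 0 0.7 0 0 0; 0 0 0 0 0 0")

```text
clock: 1.95
tool_pos: [0.396, 0.3324, 0.0022]
tcp_rot: [[-0.642, 0.767, -0.001], [0.767, 0.642, -0.0], [0.0, -0.001, -1.0]]
wrist_force: [0.3, -0.5, 0.5]
grip_width: 1.002
grip_force: 0.0
```

>>> step_arm(rows="0 0 0 0 0 0; 0 0 0 0 0 0; 0 0 0 0 0 0; 0 0 0 0 0 0; 0 0 0 0 0 0; 0 0 0 0 0 0", claw=1)

```text
clock: 2.45
tool_pos: [0.3968, 0.3318, 0.0032]
tcp_rot: [[-0.64, 0.768, 0.001], [0.768, 0.64, 0.001], [0.0, 0.001, -1.0]]
wrist_force: [0.1, 0.3, -0.2]
grip_width: 0.568
grip_force: 0.0
```

```bash
python3 -c "
from h import *
s=r.sense();print(s['grip_width']*88,s['grip_force'])
plan(.5,.1,.20,.3)"
```

```text
49.94533946410664 0.0
pos [0.3968 0.3318 0.0032] yaw 0.695 t 2.45 F [ 0.1  0.3 -0.2] j7 0.03 w 0.568 tilt [0.0006 0.0005]
turn about tool z 0.3950; then shift cm x -25.20 y 3.01 z -19.68 tx chk [-0.64  0.77]
```

>>> step_arm(rows="0 0 0 0 0 0; 0 0 0 0 0 0; 0 0 0 0 0 0; 0 0 0 0 0 0; 0 0 0 0 0 0; 0 0 0 0 0 0; 0 0 -1 0 0 0; 0 0 -3 0 0 0; 0 0 -4 0 0 0; 0 0 -4 0 0 0")

```text
clock: 3.28
tool_pos: [0.3959, 0.3309, 0.1241]
tcp_rot: [[-0.64, 0.768, -0.001], [0.768, 0.64, -0.001], [-0.0, -0.002, -1.0]]
wrist_force: [0.6, 0.9, 0.1]
grip_width: 0.333
grip_force: 15.0
```

```bash
python3 -c "
from h import *
plan(.61,.0,.22,0)"
```

```text
pos [0.3959 0.3309 0.1241] yaw 0.695 t 3.28 F [0.6 0.9 0.1] j7 -0.00 w 0.333 tilt [-0.0014 -0.0015]
turn about tool z 0.6950; then shift cm x -33.09 y 21.41 z -9.59 tx chk [-0.64  0.77]
```

>>> step_arm(rows="0 0 -1.9 0 0 0.125; 0 0 -1.9 0 0 0.125; 0 0 -1.9 0 0 0.125; 0 0 -1.9 0 0 0.125; 0 0 -2 0 0 0.125; 0 0 0 0 0 0.07; -2.4 3.2 0 0 0 0; -2.4 3.2 0 0 0 0; -2.4 3.2 0 0 0 0; -2.4 3.2 0 0 0 0")

```text
clock: 4.12
tool_pos: [0.5255, 0.2346, 0.2196]
tcp_rot: [[-0.001, 1.0, 0.0], [1.0, 0.001, 0.001], [0.001, 0.0, -1.0]]
wrist_force: [0.3, 0.5, 0.4]
grip_width: 0.335
grip_force: 15.0
```

>>> step_arm(rows="-2.4 3.2 0 0 0 0; -2.4 3.2 0 0 0 0; -1.7 2.2 0 0 0 0; 0 0 0 0 0 0;0 0 0 0 0 0")

```text
clock: 4.53
tool_pos: [0.6112, 0.1687, 0.219]
tcp_rot: [[0.003, 1.0, 0.0], [1.0, -0.003, -0.001], [-0.001, 0.0, -1.0]]
wrist_force: [-0.2, 0.7, 0.8]
grip_width: 0.331
grip_force: 15.0
```

```bash
python3 -c "
from h import *
im=wrist('w2.png')
plan(.6075,-.1445,.08,0)"
```

```text
pos [0.6101 0.1706 0.2188] yaw -0.001 t 4.58 F [-0.2  0.7 -0. ] j7 -0.16 w 0.332 tilt [-0.0008  0.0004]
turn about tool z -0.0007; then shift cm x -31.51 y -0.26 z 13.88 tx chk [0. 1.]
```

View pics/w2.png

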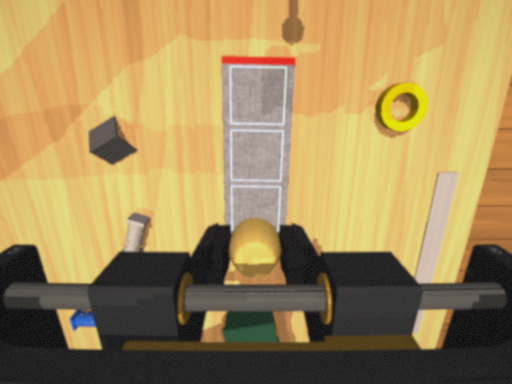

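The mat runs up the picture: red strip at (258,60), the red-end and middle squares complete, and the black-end square partly hidden by the held knob. The steel angle is at (112,141) and the cylinder at (137,233).

```bash
cat > mat.py <<'E'
from h import *
np.set_printoptions(precision=4,suppress=True)
im=load('w2.png'); px=im['pixels']; hsv=cv2.cvtColor(px,cv2.COLOR_BGR2HSV)
red=(((hsv[...,0]<8)|(hsv[...,0]>172))&(hsv[...,1]>150)).astype(np.uint8); red[80:]=0
c=max(cv2.findContours(red,0,2)[0],key=cv2.contourArea); R=onz(im,c.reshape(-1,2),.003)[:,:2].astype(np.float32); print('red',cv2.minAreaRect(R))
# white square inner holes: gray blobs inside outlines
g=((hsv[...,1]<75)).astype(np.uint8); g[:, :215]=0; g[:,300:]=0; g[:64]=0; g[225:]=0
w=((px.min(2)>170)&(hsv[...,1]<60)).astype(np.uint8); w[:, :215]=0; w[:,300:]=0; w[:60]=0; w[228:]=0
cs,h=cv2.findContours(w,cv2.RETR_CCOMP,2)
for i,c in enumerate(cs):
    if cv2.contourArea(c)>800:
        P=onz(im,c.reshape(-1,2),.003)[:,:2].astype(np.float32); print(h[0,i,3],cv2.boundingRect(c),cv2.minAreaRect(P))
E
python3 mat.py; python3 - <<'E'
from h import *
# tin from top, disc & lid
np.set_printoptions(precision=4,suppress=True)
im=load('top0.png'); hsv=cv2.cvtColor(im['pixels'],cv2.COLOR_BGR2HSV)
m=((hsv[...,0]>35)&(hsv[...,0]<85)).astype(np.uint8); m[:,:265]=0;m[:,345:]=0;m[:100]=0;m[165:]=0
c=max(cv2.findContours(m,0,2)[0],key=cv2.contourArea); print('tin',cv2.minAreaRect(onz(im,c.reshape(-1,2),.045)[:,:2].astype(np.float32)))
d=cv2.drawContours(np.zeros_like(m),[c],-1,1,-1)&(hsv[...,0]<30)&(hsv[...,1]>130); d=cv2.erode(d.astype(np.uint8),np.ones((2,2)))
c=max(cv2.findContours(d,0,2)[0],key=cv2.contourArea); (u,v),a=cv2.minEnclosingCircle(c); print((u,v),a,onz(im,[(u,v),(u-a,v),(u+a,v)],.045))
E
```

```text
red ((0.6158630847930908, 0.2961660325527191), (0.007995455525815487, 0.08992987126111984), 88.47533416748047)
-1 (229, 128, 56, 55) ((0.61351478099823, 0.17480380833148956), (0.0752057209610939, 0.07578776776790619), 88.04753112792969)
1 (232, 131, 50, 49) ((0.6133469343185425, 0.17465004324913025), (0.06748417019844055, 0.06717806309461594), 88.24603271484375)
-1 (228, 65, 60, 62) ((0.6145537495613098, 0.2530648112297058), (0.07450241595506668, 0.0756986141204834), 88.50870513916016)
3 (231, 67, 55, 56) ((0.6151717305183411, 0.25377950072288513), (0.06763241440057755, 0.06872524321079254), 88.77619171142578)
tin ((0.6051220893859863, -0.14285701513290405), (0.08492164313793182, 0.11257393658161163), 10.984604835510254)
(306.0, 134.0) 8.24631118774414 [[ 0.6069 -0.1447  0.045 ]
 [ 0.6067 -0.1265  0.045 ]
 [ 0.6072 -0.1629  0.045 ]]
```

>>> step_arm(rows="-4 0 0 0 0 0; -4 0 0 0 0 0; -4 0 0 0 0 0; -4 0 0 0 0 0; -4 0 0 0 0 0; -3.9 0 1.2 0 0 0; -3.8 0 1.5 0 0 0; -2.5 -0.4 3 0 0 0; -1.2 0 3.6 0 0 0; 0 0 3.4 0 0 0")

```text
clock: 5.42
tool_pos: [0.6058, -0.1459, 0.0915]
tcp_rot: [[0.003, 1.0, 0.001], [1.0, -0.003, -0.001], [-0.001, 0.001, -1.0]]
wrist_force: [0.1, -0.6, -1.1]
grip_width: 0.33
grip_force: 15.0
```

```bash
python3 -c "
from h import *
plan(.606,-.144,.0475,0)"
```

```text
pos [ 0.6058 -0.1459  0.0915] yaw -0.003 t 5.42 F [ 0.1 -0.6 -1.1] j7 0.43 w 0.330 tilt [ 0.0013 -0.0014]
turn about tool z -0.0030; then shift cm x 0.19 y 0.02 z 4.40 tx chk [0. 1.]
```

>>> step_arm(rows="0.2 0 2 0 0 0; 0 0 1 0 0 0; 0 0 0.6 0 0 0; 0 0 0.3 0 0 0; 0 0 0.2 0 0 0; 0 0 0.2 0 0 0; 0 0 0 0 0 0")

```text
clock: 6.0
tool_pos: [0.6073, -0.1412, 0.0496]
tcp_rot: [[-0.0, 1.0, 0.002], [1.0, 0.0, -0.0], [-0.0, 0.002, -1.0]]
wrist_force: [-0.7, -0.4, -1.8]
grip_width: 0.332
grip_force: 15.0
```

>>> step_arm(rows="0 0 0.1 0 0 0; 0 0 0.1 0 0 0; 0 0 0 0 0 0")

```text
clock: 6.25
tool_pos: [0.6072, -0.1415, 0.0477]
tcp_rot: [[0.0, 1.0, 0.001], [1.0, -0.0, 0.0], [0.0, 0.001, -1.0]]
wrist_force: [-0.4, 0.6, 4.7]
grip_width: 0.336
grip_force: 15.0
```

```bash
python3 -c "
from h import *
plan(.606,-.144,.0475,0)"
```

```text
pos [ 0.6072 -0.1415  0.0477] yaw -0.000 t 6.25 F [-0.4  0.6  4.7] j7 0.44 w 0.336 tilt [0.0012 0.0001]
turn about tool z -0.0000; then shift cm x -0.25 y -0.12 z 0.02 tx chk [0. 1.]
```

>>> step_arm(rows="0 0 0 0 0 0; 0 0 0 0 0 0; 0 0 0 0 0 0; 0 0 -0.5 0 0 0; 0 0 -2 0 0 0; 0 0 -3.5 0 0 0; 0 0 -3.5 0 0 0", claw=0)

```text
clock: 6.83
tool_pos: [0.6055, -0.1412, 0.1421]
tcp_rot: [[0.0, 1.0, -0.003], [1.0, -0.0, 0.0], [0.0, -0.003, -1.0]]
wrist_force: [1.0, -0.0, 0.3]
grip_width: 0.835
grip_force: 0.0
```

```bash
python3 - <<'E'
from h import *
np.set_printoptions(precision=4,suppress=True)
im=load('top0.png'); px=im['pixels']; crop=px[190:245,300:410]
cv2.imwrite('pics/crop_mov.png',cv2.resize(crop,None,fx=6,fy=6,interpolation=cv2.INTER_CUBIC))
plan(.44,-.20,.13,-.43)
E
```

```text
pos [ 0.6055 -0.1412  0.1421] yaw -0.000 t 6.83 F [ 1.  -0.   0.3] j7 0.40 w 0.835 tilt [-0.0027  0.0002]
turn about tool z 0.4299; then shift cm x -12.24 y -12.59 z 1.21 tx chk [0. 1.]
```

View pics/crop_mov.png

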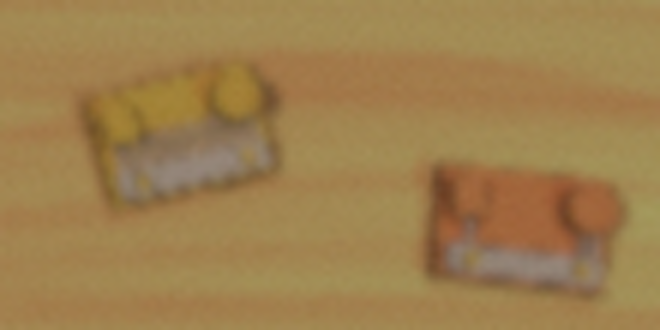

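The left item, about (330,212) native, is the bright brass movement with the complete comb, so it's the one meant. The right one, about (388,229) native, is copper with few teeth and stays. The movement's long side is tilted about 0.2 rad.

>>> step_arm(rows="0 0 0 0 0 -0.1; 0 0 0 0 0 -0.1; -0.6 -4.1 0 0 0 0; -0.6 -4.1 0 0 0 0; -0.6 -4.1 0 0 0 0; -0.6 -4.1 0.6 0 0 0; 0 -1.1 0.6 0 0 0; 0 0 0 0 0 0; 0 0 0 0 0 0")

```text
clock: 7.58
tool_pos: [0.4402, -0.1997, 0.1302]
tcp_rot: [[-0.198, 0.98, 0.001], [0.98, 0.198, 0.0], [0.0, 0.001, -1.0]]
wrist_force: [-0.3, 1.0, 0.8]
grip_width: 1.0
grip_force: 0.0
```

```bash
python3 -c "
from h import *
im=wrist('w3.png')
plan(.4385,-.2013,.13,0.2)"
```

```text
pos [ 0.4415 -0.1994  0.1303] yaw 0.201 t 7.63 F [ 0.6 -0.1  0.1] j7 0.76 w 0.999 tilt [ 0.0017 -0.0002]
turn about tool z 0.0005; then shift cm x -0.13 y -0.33 z 0.03 tx chk [-0.2   0.98]
```

View pics/w3.png

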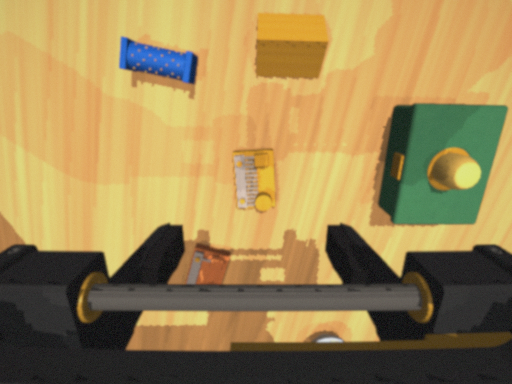

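The knob stands on the tin's lid at (455,170). The movement spans (233–275, 149–212), its long side nearly vertical in the picture. The brass angle is at (292,45), the blue decoy at (158,62), and the copper movement at (210,265).

```bash
python3 - <<'E'
from h import *
np.set_printoptions(precision=4,suppress=True)
im=load('w3.png'); px=im['pixels']; hsv=cv2.cvtColor(px,cv2.COLOR_BGR2HSV)
m=((hsv[...,1]<90)|(hsv[...,1]>175)|(hsv[...,2]<150)).astype(np.uint8); q=np.zeros_like(m); q[140:222,224:284]=1; m*=q
m=cv2.morphologyEx(cv2.morphologyEx(m,cv2.MORPH_CLOSE,np.ones((3,3))),cv2.MORPH_OPEN,np.ones((3,3)))
c=max(cv2.findContours(m,0,2)[0],key=cv2.contourArea); print(cv2.minAreaRect(c))
P=onz(im,c.reshape(-1,2),.012)[:,:2].astype(np.float32); print(cv2.minAreaRect(P))
print(onz(im,[(233,151),(273,149),(275,210),(237,212)],.012),)
x,y=onz(im,[(233,151),(273,149),(275,210),(237,212)],.012).mean(0)[:2];plan(x,y,.004,.2)
E
```

```text
((254.903564453125, 180.14976501464844), (60.98747634887695, 39.9695930480957), 85.91438293457031)
((0.4403388500213623, -0.1996508538722992), (0.040156424045562744, 0.06624174118041992), 15.146673202514648)
[[ 0.4126 -0.1729  0.012 ]
 [ 0.4514 -0.163   0.012 ]
 [ 0.468  -0.2272  0.012 ]
 [ 0.4282 -0.2376  0.012 ]]
pos [ 0.4415 -0.1994  0.1303] yaw 0.201 t 7.63 F [ 0.6 -0.1  0.1] j7 0.76 w 0.999 tilt [ 0.0017 -0.0002]
turn about tool z 0.0005; then shift cm x -0.05 y -0.15 z 12.63 tx chk [-0.2   0.98]
```

>>> step_arm(rows="0 -0.1 3.9 0 0 -0.06; 0 0 3.9 0 0 0; 0 0 2.4 0 0 0; 0 0 1.4 0 0 0; 0 0 0.9 0 0 0; 0 0 0 0 0 0", grip_force=25)

```text
clock: 8.13
tool_pos: [0.4397, -0.199, 0.0034]
tcp_rot: [[-0.259, 0.966, -0.001], [0.966, 0.259, 0.001], [0.001, -0.001, -1.0]]
wrist_force: [-0.4, 0.1, 0.2]
grip_width: 0.998
grip_force: 0.0
```

>>> step_arm(rows="0 0 0 0 0 0; 0 0 0 0 0 0; 0 0 0 0 0 0; 0 0 0 0 0 0; 0 0 0 0 0 0; 0 0 0 0 0 0; 0 0 0 0 0 0; 0 0 0 0 0 0; 0 0 0 0 0 0", claw=1)

```text
clock: 8.88
tool_pos: [0.4393, -0.1998, 0.005]
tcp_rot: [[-0.257, 0.966, 0.0], [0.966, 0.257, -0.0], [-0.0, 0.0, -1.0]]
wrist_force: [-0.5, 0.9, 4.5]
grip_width: 0.469
grip_force: 25.0
```

>>> step_arm(rows="0 0 -1 0 0 0; 0 0 -3 0 0 0; 0 0 -4 0 0 0; 0 0 -4 0 0 0")

```text
clock: 9.22
tool_pos: [0.4377, -0.1995, 0.1259]
tcp_rot: [[-0.257, 0.967, -0.003], [0.967, 0.257, 0.001], [0.001, -0.003, -1.0]]
wrist_force: [1.1, 0.2, -1.4]
grip_width: 0.473
grip_force: 25.0
```

```bash
python3 -c "
from h import *
plan(.6149,.2535,.06,-.025)"
```

```text
pos [ 0.4377 -0.1995  0.1259] yaw 0.260 t 9.22 F [ 1.1  0.2 -1.4] j7 0.82 w 0.473 tilt [-0.0028  0.0007]
turn about tool z 0.2845; then shift cm x 45.72 y 16.59 z 6.59 tx chk [-0.26  0.97]
```

>>> step_arm(rows="0 0 0 0 0 0.12; 0 0 0 0 0 0.12; 0 0 0 0 0 0.045; 3.8 1.4 0 0 0 0; 3.8 1.4 0 0 0 0; 3.8 1.4 0 0 0 0; 3.8 1.4 0 0 0 0; 3.8 1.4 0 0 0 0; 3.8 1.4 0 0 0 0; 3.8 1.4 0 0 0 0")

```text
clock: 10.05
tool_pos: [0.5436, 0.0657, 0.1252]
tcp_rot: [[0.025, 1.0, -0.0], [1.0, -0.025, -0.0], [-0.0, -0.0, -1.0]]
wrist_force: [0.7, -0.2, -1.5]
grip_width: 0.469
grip_force: 25.0
```

>>> step_arm(rows="3.8 1.4 0 0 0 0; 3.8 1.4 0 0 0 0; 3.8 1.4 0 0 0 0; 3.8 1.4 1 0 0 0; 3.8 1.2 1.5 0 0 0; 0 0 3 0 0 0; 0 0 1 0 0 0; 0 0 0 0 0 0")

```text
clock: 10.72
tool_pos: [0.6134, 0.2499, 0.0572]
tcp_rot: [[0.025, 1.0, -0.006], [1.0, -0.025, -0.003], [-0.004, -0.006, -1.0]]
wrist_force: [-0.4, -0.8, -2.3]
grip_width: 0.474
grip_force: 25.0
```

```bash
python3 -c "
from h import *
plan(.6149,.2535,.007,-.025)"
```

```text
pos [0.6134 0.2499 0.0572] yaw -0.025 t 10.72 F [-0.4 -0.8 -2.3] j7 -0.21 w 0.474 tilt [-0.0058 -0.0034]
turn about tool z 0.0004; then shift cm x 0.36 y 0.15 z 5.02 tx chk [0.02 1.  ]
```

>>> step_arm(rows="0.3 0.1 2.5 0 0 0; 0 0 1.3 0 0 0; 0 0 0.6 0 0 0; 0 0 0.3 0 0 0; 0 0 0.2 0 0 0; 0 0 0 0 0 0")

```text
clock: 11.22
tool_pos: [0.6176, 0.2537, 0.0118]
tcp_rot: [[0.026, 1.0, 0.001], [1.0, -0.026, 0.0], [0.0, 0.001, -1.0]]
wrist_force: [0.7, -0.2, -0.8]
grip_width: 0.471
grip_force: 25.0
```

>>> step_arm(rows="0 0 0.1 0 0 0; 0 0 0 0 0 0")

```text
clock: 11.38
tool_pos: [0.6176, 0.2542, 0.0108]
tcp_rot: [[0.025, 1.0, 0.001], [1.0, -0.025, 0.0], [0.0, 0.001, -1.0]]
wrist_force: [0.0, -0.4, -0.9]
grip_width: 0.471
grip_force: 25.0
```

>>> step_arm(rows="0 -0.2 0.1 0 0 0; 0 0 0.1 0 0 0; 0 0 0.1 0 0 0; 0 0 0 0 0 0")

```text
clock: 11.72
tool_pos: [0.615, 0.2543, 0.0081]
tcp_rot: [[0.025, 1.0, -0.001], [1.0, -0.025, 0.0], [0.0, -0.001, -1.0]]
wrist_force: [-4.3, -1.2, 6.7]
grip_width: 0.471
grip_force: 25.0
```

>>> step_arm(rows="0 0 0 0 0 0; 0 0 0 0 0 0; 0 0 0 0 0 0; 0 0 -0.5 0 0 0; 0 0 -2 0 0 0; 0 0 -3.5 0 0 0; 0 0 -3.5 0 0 0; 0 0 -3 0 0 0", claw=0)

```text
clock: 12.38
tool_pos: [0.6156, 0.254, 0.1344]
tcp_rot: [[0.025, 1.0, 0.001], [1.0, -0.025, 0.0], [0.0, 0.001, -1.0]]
wrist_force: [1.2, 0.8, 0.2]
grip_width: 1.001
grip_force: 0.0
```

```bash
python3 -c "
from h import *
plan(.412,.19,.13,-.025)"
```

```text
pos [0.6156 0.254  0.1344] yaw -0.025 t 12.38 F [1.2 0.8 0.2] j7 -0.24 w 1.001 tilt [0.0011 0.0002]
turn about tool z -0.0003; then shift cm x -6.91 y -20.19 z 0.44 tx chk [0.03 1.  ]
```

>>> step_arm(rows="-1.2 -3.5 0 0 0 0; -1.2 -3.5 0 0 0 0; -1.2 -3.5 0 0 0 0; -1.2 -3.5 0 0 0 0; -1.2 -3.5 0 0 0 0; -0.9 -2.7 0.4 0 0 0; 0 0 0 0 0 0; 0 0 0 0 0 0")

```text
clock: 13.05
tool_pos: [0.4105, 0.19, 0.1284]
tcp_rot: [[0.025, 1.0, -0.001], [1.0, -0.025, 0.0], [0.0, -0.001, -1.0]]
wrist_force: [1.0, 0.2, 0.9]
grip_width: 1.001
grip_force: 0.0
```

```bash
python3 -c "
from h import *
im=wrist('w4.png')
plan(.412,.19,.13,-.025)"
```

```text
pos [0.4122 0.1906 0.1287] yaw -0.025 t 13.10 F [ 0.3  0.5 -0.1] j7 -0.30 w 1.002 tilt [0.0013 0.001 ]
turn about tool z 0.0002; then shift cm x -0.07 y -0.01 z -0.13 tx chk [0.02 1.  ]
```

View pics/w4.png

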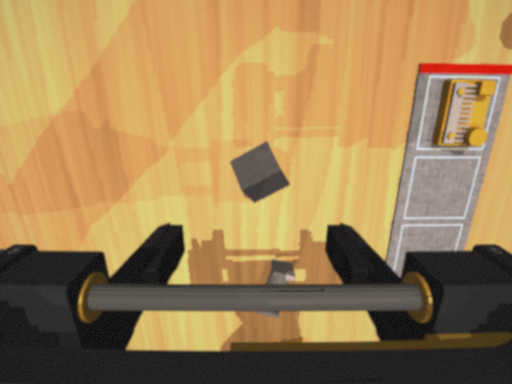

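The movement lies in the red-end square. The steel angle's corners are at about (231,162), (266,143), (289,183) and (254,201), with its ridge along the (35,-19) direction.

```bash
cat > ang.py <<'E'
from h import *
np.set_printoptions(precision=4,suppress=True)
im=load('w4.png'); px=im['pixels']; hsv=cv2.cvtColor(px,cv2.COLOR_BGR2HSV)
m=((hsv[...,1]<90)&(hsv[...,2]<125)).astype(np.uint8); q=np.zeros_like(m); q[130:212,220:300]=1; m*=q
c=max(cv2.findContours(m,0,2)[0],key=cv2.contourArea)
b=cv2.approxPolyDP(cv2.convexHull(c),4,True).reshape(-1,2); print(b)
P=onz(im,cv2.convexHull(c).reshape(-1,2),0)[:,:2].astype(np.float32); print(cv2.minAreaRect(P))
Q=onz(im,b,0)[:,:2]; print(Q, np.linalg.norm(Q-np.roll(Q,-1,0),axis=1)); 
E
python3 ang.py
```

```text
[[266 143]
 [287 184]
 [254 200]
 [242 190]
 [231 162]]
((0.4135139286518097, 0.19492994248867035), (0.047314442694187164, 0.05207519605755806), 27.05143928527832)
[[0.4228 0.2278]
 [0.445  0.1828]
 [0.4088 0.1651]
 [0.396  0.1772]
 [0.3857 0.2087]] [0.0502 0.0403 0.0175 0.0332 0.0418]
```

>>> step_arm(rows="0 0 0.8 0 0 -0.123; 0 0 0.8 0 0 -0.123; 0 0 0.8 0 0 -0.123; 0 0 0.8 0 0 -0.123; 0.3 0.5 3 0 0 0; 0 0 3 0 0 0; 0 0 1.8 0 0 0; 0 0 1 0 0 0; 0 0 0.4 0 0 0; 0 0 0 0 0 0")

```text
clock: 13.93
tool_pos: [0.4154, 0.1951, 0.0037]
tcp_rot: [[-0.45, 0.893, 0.0], [0.893, 0.45, -0.0], [-0.0, -0.0, -1.0]]
wrist_force: [0.4, 0.2, 0.1]
grip_width: 1.001
grip_force: 0.0
```

>>> step_arm(rows="0 0 0 0 0 0; 0 0 0 0 0 0; 0 0 0 0 0 0; 0 0 0 0 0 0; 0 0 0 0 0 0; 0 0 0 0 0 0; 0 0 0 0 0 0; 0 0 0 0 0 0; 0 0 0 0 0 0", claw=1, grip_force=20)

```text
clock: 14.68
tool_pos: [0.4149, 0.1952, 0.0042]
tcp_rot: [[-0.45, 0.893, 0.0], [0.893, 0.45, 0.0], [-0.0, 0.0, -1.0]]
wrist_force: [0.6, 0.6, 2.7]
grip_width: 0.488
grip_force: 20.0
```

>>> step_arm(rows="0 0 -1 0 0 0; 0 0 -3 0 0 0; 0 0 -3 0 0 0; 0 0 -3 0 0 0")

```text
clock: 15.02
tool_pos: [0.4139, 0.1946, 0.1054]
tcp_rot: [[-0.45, 0.893, -0.001], [0.893, 0.45, -0.001], [-0.0, -0.002, -1.0]]
wrist_force: [1.1, -0.1, -1.2]
grip_width: 0.487
grip_force: 20.0
```

```bash
python3 -c "
from h import *
plan(.612,.0957,.06,-.025)"
```

```text
pos [0.4139 0.1946 0.1054] yaw 0.467 t 15.02 F [ 1.1 -0.1 -1.2] j7 0.13 w 0.487 tilt [-0.0014 -0.0008]
turn about tool z 0.4917; then shift cm x -9.39 y 20.05 z 4.54 tx chk [-0.45  0.89]
```

>>> step_arm(rows="0 0 0 0 0 0.123; 0 0 0 0 0 0.123; 0 0 0 0 0 0.123; 0 0 0 0 0 0.123; -1.7 3.6 0 0 0 0; -1.7 3.6 0 0 0 0; -1.7 3.6 0 0 0 0; -1.7 3.6 0 0 0 0; -1.7 3.6 1 0 0 0; -0.9 2 1.5 0 0 0")

```text
clock: 15.85
tool_pos: [0.617, 0.0928, 0.081]
tcp_rot: [[0.028, 1.0, 0.006], [1.0, -0.028, -0.001], [-0.001, 0.006, -1.0]]
wrist_force: [1.0, 0.1, -0.2]
grip_width: 0.491
grip_force: 20.0
```

>>> step_arm(rows="0 0 2 0 0 0; 0 0 0 0 0 0; 0 0 0 0 0 0")

```text
clock: 16.1
tool_pos: [0.6105, 0.0962, 0.0585]
tcp_rot: [[0.025, 1.0, -0.004], [1.0, -0.025, -0.0], [-0.0, -0.004, -1.0]]
wrist_force: [0.1, 0.5, -0.3]
grip_width: 0.488
grip_force: 20.0
```

```bash
python3 -c "
from h import *
plan(.612,.0957,.0075,-.025)"
```

```text
pos [0.6105 0.0962 0.0585] yaw -0.025 t 16.10 F [ 0.1  0.5 -0.3] j7 0.05 w 0.488 tilt [-0.0036 -0.0003]
turn about tool z -0.0000; then shift cm x -0.04 y 0.15 z 5.10 tx chk [0.03 1.  ]
```

>>> step_arm(rows="0 0.1 2.5 0 0 0; 0 0 1.4 0 0 0; 0 0 0.6 0 0 0; 0 0 0.3 0 0 0; 0 0 0.1 0 0 0; 0 0 0.1 0 0 0; 0 0 0 0 0 0")

```text
clock: 16.68
tool_pos: [0.6137, 0.0963, 0.0098]
tcp_rot: [[0.025, 1.0, 0.001], [1.0, -0.025, 0.0], [0.0, 0.001, -1.0]]
wrist_force: [0.3, -0.2, -0.4]
grip_width: 0.487
grip_force: 20.0
```

>>> step_arm(rows="0 0 0.1 0 0 0; 0 0 0.1 0 0 0; 0 0 0.1 0 0 0; 0 0 0 0 0 0")

```text
clock: 17.02
tool_pos: [0.6137, 0.0962, 0.0071]
tcp_rot: [[0.025, 1.0, 0.001], [1.0, -0.025, 0.0], [0.001, 0.001, -1.0]]
wrist_force: [-2.5, -0.1, 8.5]
grip_width: 0.491
grip_force: 20.0
```

>>> step_arm(rows="0 0 0 0 0 0; 0 0 0 0 0 0; 0 0 0 0 0 0; 0 0 -0.5 0 0 0; 0 0 -2 0 0 0; 0 0 -3.5 0 0 0; 0 0 -3.5 0 0 -0.11; 0 0 -3 0 0 -0.11", claw=0)

```text
clock: 17.68
tool_pos: [0.6134, 0.0959, 0.1332]
tcp_rot: [[-0.198, 0.98, 0.001], [0.98, 0.198, -0.001], [-0.001, 0.001, -1.0]]
wrist_force: [0.5, -0.3, 0.1]
grip_width: 1.002
grip_force: 0.0
```

```bash
python3 -c "
from h import *
plan(.4434,-.0655,.13,.2)"
```

```text
pos [0.6134 0.0959 0.1332] yaw 0.200 t 17.68 F [ 0.5 -0.3  0.1] j7 0.20 w 1.002 tilt [ 0.0008 -0.0008]
turn about tool z -0.0002; then shift cm x -12.44 y -19.87 z 0.32 tx chk [-0.2   0.98]
```

```bash
python3 -c "
from h import *
im=wrist('w5.png')"
```

>>> step_arm(rows="-2 -3.3 0 0 0 0; -2 -3.3 0 0 0 0; -2 -3.3 0 0 0 0; -2 -3.3 0 0 0 0; -2 -3.3 0 0 0 0; -2.4 -3.3 0.3 0 0 0; 0 0 0 0 0 0; 0 0 0 0 0 0")

```text
clock: 18.4
tool_pos: [0.4416, -0.0654, 0.1283]
tcp_rot: [[-0.189, 0.982, -0.001], [0.982, 0.189, 0.0], [0.0, -0.001, -1.0]]
wrist_force: [0.8, 0.8, 0.3]
grip_width: 0.999
grip_force: 0.0
```

```bash
python3 -c "
from h import *
im=wrist('w6.png')
a=load('w5.png')['pixels'];b=im['pixels']
cv2.imwrite('pics/c56.png',cv2.resize(np.hstack([a[100:260,170:340],b[100:260,170:340]]),None,fx=2.3,fy=2.3,interpolation=cv2.INTER_CUBIC))
plan(.4434,-.0655,.13,.2)"
```

```text
pos [ 0.4433 -0.0641  0.1284] yaw 0.193 t 18.45 F [0.  0.3 0.4] j7 0.47 w 1.000 tilt [0.001  0.0003]
turn about tool z -0.0068; then shift cm x -0.14 y -0.02 z -0.16 tx chk [-0.19  0.98]
```

View pics/c56.png

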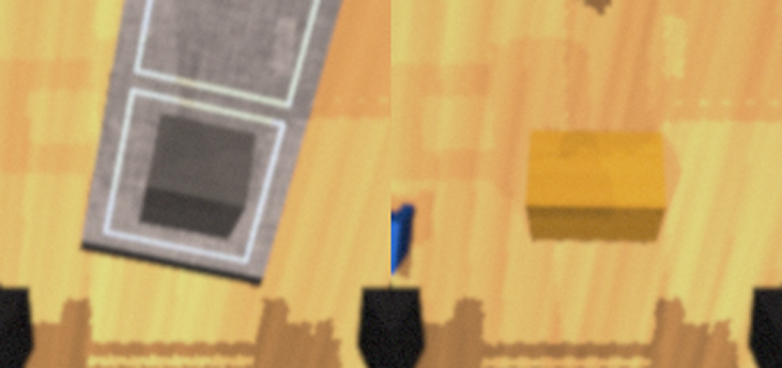

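The steel angle (left panel) sits centred in the black-end square, ridge straight across. The brass angle (right panel) is square to the gripper: far edge at row 131, ridge at row 205, near edge at row 241, columns 528–664.

```bash
python3 - <<'E'
from h import *
np.set_printoptions(precision=4,suppress=True)
def pt(im,L,z,ox=0): return onz(im,[(170+(x-ox)/2.3-.3,100+y/2.3-.3) for x,y in L],z)[:,:2]
def go(f,far,rid,near,ox,z0):
    im=load(f); a=pt(im,far,z0,ox); b=pt(im,rid,z0+.028,ox); c=pt(im,near,z0,ox)
    for n,q in zip(('far','ridge','near'),(a,b,c)): d=q[1]-q[0]; print(f,n,'mid',q.mean(0),'len %.4f ang %.3f'%(np.linalg.norm(d),np.arctan2(d[1],d[0])))
    print('footmid',(a.mean(0)+c.mean(0))/2,'wid',np.linalg.norm(a.mean(0)-c.mean(0)))
go('w5.png',[(163,116),(255,131)],[(152,190),(243,205)],[(141,222),(233,238)],0,.003)
go('w6.png',[(530,131),(664,131)],[(527,205),(663,206)],[(530,241),(658,241)],391,0)
# subpixel: brass mask
im=load('w6.png'); hsv=cv2.cvtColor(im['pixels'],cv2.COLOR_BGR2HSV); m=((hsv[...,1]>175)&(hsv[...,0]<30)).astype(np.uint8); q=np.zeros_like(m); q[148:212,220:300]=1; m*=q
c=max(cv2.findContours(m,0,2)[0],key=cv2.contourArea); print(cv2.boundingRect(c),cv2.minAreaRect(c))
plan(.4434,-.0655,.005,.2)
E
```

```text
w5.png far mid [0.6142 0.1234] len 0.0426 ang 0.035
w5.png ridge mid [0.6142 0.0965] len 0.0394 ang 0.027
w5.png near mid [0.6145 0.0702] len 0.0452 ang 0.014
footmid [0.6143 0.0968] wid 0.05315461607470108
w6.png far mid [ 0.4416 -0.0411] len 0.0610 ang 0.190
w6.png ridge mid [ 0.4454 -0.0671] len 0.0578 ang 0.182
w6.png near mid [ 0.4507 -0.0944] len 0.0618 ang 0.190
footmid [ 0.4461 -0.0678] wid 0.054020472539488135
(229, 157, 60, 48) ((258.5, 180.5), (47.0, 59.0), 90.0)
pos [ 0.4433 -0.0641  0.1284] yaw 0.193 t 18.45 F [0.  0.3 0.4] j7 0.47 w 1.000 tilt [0.001  0.0003]
turn about tool z -0.0068; then shift cm x -0.14 y -0.02 z 12.34 tx chk [-0.19  0.98]
```

>>> step_arm(rows="-0.4 0.2 3.9 0 0 0; 0 0 3.9 0 0 0; 0 0 2.3 0 0 0; 0 0 1.4 0 0 0; 0 0 0.8 0 0 0; 0 0 0 0 0 0")

```text
clock: 18.95
tool_pos: [0.446, -0.0664, 0.0037]
tcp_rot: [[-0.195, 0.981, -0.002], [0.981, 0.195, 0.001], [0.001, -0.001, -1.0]]
wrist_force: [-0.6, 0.0, 0.3]
grip_width: 1.001
grip_force: 0.0
```

>>> step_arm(rows="0 0 0 0 0 0; 0 0 0 0 0 0; 0 0 0 0 0 0; 0 0 0 0 0 0; 0 0 0 0 0 0; 0 0 0 0 0 0; 0 0 0 0 0 0", claw=1)

```text
clock: 19.53
tool_pos: [0.4464, -0.0674, 0.0057]
tcp_rot: [[-0.194, 0.981, 0.001], [0.981, 0.194, 0.0], [-0.0, 0.001, -1.0]]
wrist_force: [-0.5, 0.9, 7.0]
grip_width: 0.673
grip_force: 20.0
```

```bash
python3 - <<'E'
from h import *
np.set_printoptions(precision=4,suppress=True)
im=load('w5.png'); px=im['pixels'].astype(float); g=cv2.GaussianBlur(px,(0,0),.7).mean(2)
# step edges down columns: far (gray->dark), ridge (dark->darker), near (darker->gray)
far=[];rid=[];near=[]
for u in range(240,268):
    d=np.gradient(g[:,u]); lim=lambda a,b:int(round(a+(u-240)*.165)),
    f0=150+(u-240)*.165
    def sub(c,s):
        r0=int(round(c))-4; w=np.clip(s*d[r0:r0+9],0,None); return (w*np.arange(r0,r0+9)).sum()/w.sum()
    far.append((u,sub(150.5+(u-240)*.16,-1)));rid.append((u,sub(182.8+(u-240)*.16,-1)));near.append((u,sub(197+(u-240)*.16,1)))
for n,L,z in(('far',far,.003),('rid',rid,.032),('near',near,.003)):
    P=onz(im,L,z)[:,:2].astype(np.float32); v=cv2.fitLine(P,cv2.DIST_HUBER,0,.01,.01).ravel(); print(n,'ang %.3f'%np.arctan(v[1]/v[0]),P.mean(0),'y at x=.614: %.4f'%(v[3]+v[1]/v[0]*(.614-v[2])))
plan(.6142,.0966,.08,0)
E
```

```text
far ang 0.020 [0.6064 0.124 ] y at x=.614: 0.1242
rid ang -0.024 [0.6119 0.0973] y at x=.614: 0.0973
near ang -0.002 [0.6173 0.0696] y at x=.614: 0.0696
pos [ 0.4464 -0.0674  0.0057] yaw 0.195 t 19.53 F [-0.5  0.9  7. ] j7 0.61 w 0.673 tilt [0.0014 0.0001]
turn about tool z 0.1951; then shift cm x 16.40 y 16.78 z -7.43 tx chk [-0.19  0.98]
```

>>> step_arm(rows="0 0 -1 0 0 0; 0 0 -3 0 0 0; 0 0 -3 0 0 0; 0 0 -2.5 0 0 0; 0 0 0 0 0 0.1; 0 0 0 0 0 0.1; 3.2 3.3 0 0 0 0; 3.2 3.3 0 0 0 0; 3.2 3.3 0 0 0 0; 3.2 3.3 0 0 0 0")

```text
clock: 20.37
tool_pos: [0.5666, 0.0495, 0.1007]
tcp_rot: [[0.005, 1.0, -0.0], [1.0, -0.005, 0.0], [0.0, -0.0, -1.0]]
wrist_force: [1.4, -1.5, -2.0]
grip_width: 0.678
grip_force: 20.0
```

>>> step_arm(rows="3.2 3.2 0 0 0 0; 0.3 0.3 2 0 0 0; 0 0 1 0 0 0; 0 0 0 0 0 0; 0 0 0 0 0 0")

```text
clock: 20.78
tool_pos: [0.597, 0.0788, 0.0698]
tcp_rot: [[0.007, 1.0, -0.003], [1.0, -0.007, -0.001], [-0.001, -0.003, -1.0]]
wrist_force: [-0.0, -0.2, -0.3]
grip_width: 0.675
grip_force: 20.0
```

```bash
python3 -c "
from h import *
plan(.6142,.0968,.012,-.01)"
```

```text
pos [0.597  0.0788 0.0698] yaw -0.007 t 20.78 F [-0.  -0.2 -0.3] j7 0.10 w 0.675 tilt [-0.0027 -0.0013]
turn about tool z 0.0034; then shift cm x 1.82 y 1.70 z 5.78 tx chk [0.01 1.  ]
```

>>> step_arm(rows="1.8 1.7 0 0 0 0; 0 0 1 0 0 0; 0 0 1 0 0 0; 0 0 0 0 0 0; 0 0 0 0 0 0; 0 0 0 0 0 0")

```text
clock: 21.28
tool_pos: [0.6153, 0.097, 0.0504]
tcp_rot: [[0.006, 1.0, -0.0], [1.0, -0.006, -0.001], [-0.001, -0.0, -1.0]]
wrist_force: [0.0, -0.8, -1.2]
grip_width: 0.673
grip_force: 20.0
```

```bash
python3 -c "
from h import *
plan(.6142,.0968,.012,-.01)"
```

```text
pos [0.6153 0.097  0.0504] yaw -0.006 t 21.28 F [ 0.  -0.8 -1.2] j7 0.08 w 0.673 tilt [-0.0004 -0.0005]
turn about tool z 0.0036; then shift cm x -0.02 y -0.11 z 3.84 tx chk [0.01 1.  ]
```

Lined up within 1 mm, so I lower it gently.

>>> step_arm(rows="0 -0.1 1.2 0 0 0; 0 0 0.8 0 0 0; 0 0 0.6 0 0 0; 0 0 0.4 0 0 0; 0 0 0.3 0 0 0; 0 0 0.2 0 0 0; 0 0 0 0 0 0")

```text
clock: 21.87
tool_pos: [0.6146, 0.098, 0.0147]
tcp_rot: [[0.005, 1.0, -0.0], [1.0, -0.005, -0.0], [-0.0, -0.0, -1.0]]
wrist_force: [-1.0, 0.3, -2.0]
grip_width: 0.67
grip_force: 20.0
```

>>> step_arm(rows="0 0 0.1 0 0 0; 0 0 0.1 0 0 0; 0 0 0 0 0 0")

```text
clock: 22.12
tool_pos: [0.6153, 0.0976, 0.0138]
tcp_rot: [[0.005, 1.0, 0.001], [1.0, -0.005, -0.0], [-0.0, 0.001, -1.0]]
wrist_force: [-0.8, -2.1, 3.3]
grip_width: 0.667
grip_force: 20.0
```

>>> step_arm(rows="-0.05 0 0.1 0 0 0; 0 0 0 0 0 0")

```text
clock: 22.28
tool_pos: [0.6155, 0.0969, 0.013]
tcp_rot: [[0.006, 1.0, 0.002], [1.0, -0.006, -0.0], [-0.0, 0.002, -1.0]]
wrist_force: [-1.1, -2.1, 5.5]
grip_width: 0.674
grip_force: 20.0
```

>>> step_arm(rows="0 0 0 0 0 0; 0 0 0 0 0 0; 0 0 0 0 0 0; 0 0 0 0 0 0; 0 0 -0.5 0 0 0; 0 0 -2 0 0 0; 0 0 -3 0 0 0; 0 0 -3 0 0 0; 0 0 -3 0 0 0; 0 0 0 0 0 0", claw=0)

```text
clock: 23.12
tool_pos: [0.6185, 0.098, 0.1332]
tcp_rot: [[0.005, 1.0, 0.009], [1.0, -0.005, 0.002], [0.002, 0.009, -1.0]]
wrist_force: [1.0, -0.1, -0.3]
grip_width: 0.998
grip_force: 0.0
```

```bash
python3 -c "
from h import *
im=wrist('w7.png')
cv2.imwrite('pics/c7.png',cv2.resize(im['pixels'][100:260,120:380],None,fx=3,fy=3,interpolation=cv2.INTER_CUBIC))
plan(.4294,.0521,.13,-.3)"
```

```text
pos [0.6171 0.098  0.1307] yaw -0.005 t 23.17 F [0.2 0.7 0.9] j7 0.05 w 1.001 tilt [0.0063 0.0016]
turn about tool z 0.2949; then shift cm x -9.93 y -16.57 z 0.07 tx chk [0.01 1.  ]
```

View pics/c7.png

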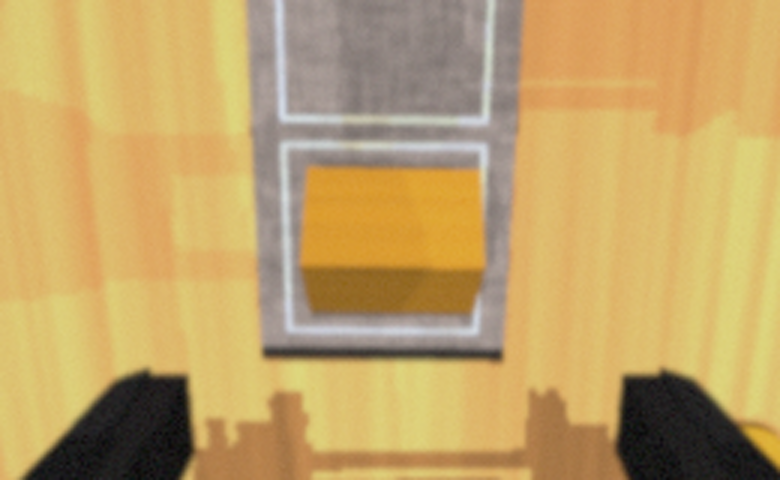

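The brass angle sits over the steel one: ridge at row 268 from 300 to 485, far edge at row 168, near edge at row 313. It is parallel to the white outline. I check the numbers.

```bash
python3 - <<'E'
from h import *
np.set_printoptions(precision=4,suppress=True)
im=load('w7.png')
def pt(L,z): return onz(im,[(120+x/3-.33,100+y/3-.33) for x,y in L],z)[:,:2]
for n,L,z in(('far',[(307,168),(479,170)],.007),('rid',[(300,268),(485,268)],.0355),('near',[(312,313),(476,313)],.007),('far0',[(307,168),(479,170)],.012),('near0',[(312,313),(476,313)],.012)):
    q=pt(L,z);print(n,q.mean(0),np.linalg.norm(q[1]-q[0]))
E
```

```text
far [0.6154 0.1231] 0.05954011614777755
rid [0.6151 0.0967] 0.05966389257872321
near [0.6152 0.0694] 0.06022033285300192
far0 [0.6155 0.1242] 0.05844456353244881
near0 [0.6153 0.0715] 0.05911226408489061
```

>>> step_arm(rows="0 0 0 0 0 0.125; 0 0 0 0 0 0.125; 0 0 0 0 0 0.125; -2.2 -3.1 0 0 0 0; -2.2 -3.1 0 0 0 0; -2.2 -3.1 0 0 0 0; -2.2 -3.1 0 0 0 0; -2.4 -3.3 0 0 0 0; 0 0 0 0 0 0; 0 0 0 0 0 0")

```text
clock: 24.0
tool_pos: [0.4242, 0.0515, 0.1263]
tcp_rot: [[0.372, 0.928, -0.004], [0.928, -0.372, 0.0], [-0.001, -0.003, -1.0]]
wrist_force: [0.8, 0.2, -0.0]
grip_width: 1.001
grip_force: 0.0
```

```bash
python3 -c "
from h import *
im=wrist('w8.png')
cv2.imwrite('pics/c8.png',cv2.resize(im['pixels'][100:260,120:380],None,fx=3,fy=3,interpolation=cv2.INTER_CUBIC))
plan(.4294,.0521,.13,-.38)"
```

```text
pos [0.4269 0.0521 0.1269] yaw -0.380 t 24.05 F [-0.6  0.3  0.2] j7 -0.24 w 1.003 tilt [-0.0004  0.0002]
turn about tool z 0.0001; then shift cm x 0.09 y 0.23 z -0.31 tx chk [0.37 0.93]
```

View pics/c8.png

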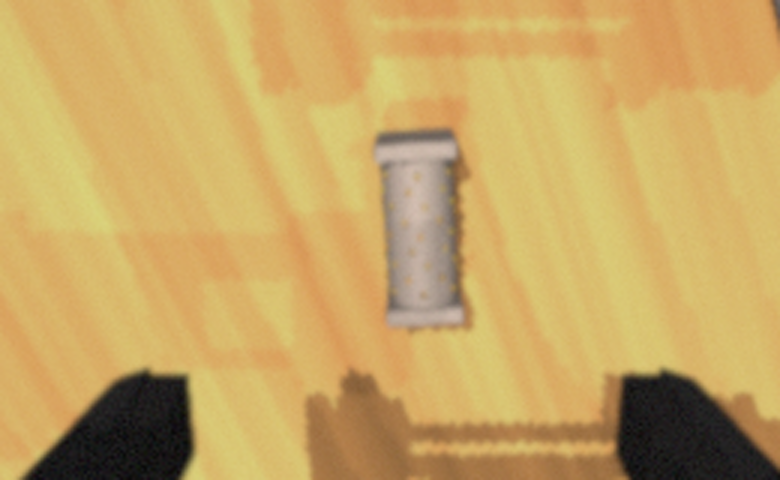

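The grey steel cylinder is in view (not the blue one), from its far cheek at (417,150) to its near cheek at (426,316). It is tilted about 0.05 rad from the gripper.

```bash
python3 - <<'E'
from h import *
np.set_printoptions(precision=4,suppress=True)
im=load('w8.png')
q=onz(im,[(120+x/3-.33,100+y/3-.33) for x,y in[(417,150),(426,316)]],.026)[:,:2]
d=q[0]-q[1]; print(q,q.mean(0),np.linalg.norm(d)); a=np.arctan2(d[1],d[0])-np.pi/2; print(a)
x,y=q.mean(0); plan(x,y,.004,a)
E
```

```text
[[0.4406 0.0839]
 [0.4229 0.031 ]] [0.4317 0.0574] 0.05578806305345899
-0.3230013213932488
pos [0.4269 0.0521 0.1269] yaw -0.380 t 24.05 F [-0.6  0.3  0.2] j7 -0.24 w 1.003 tilt [-0.0004  0.0002]
turn about tool z -0.0569; then shift cm x 0.66 y 0.29 z 12.29 tx chk [0.37 0.93]
```

>>> step_arm(rows="0 0 2 0 0 -0.057; 0.7 0.3 3.3 0 0 0; 0 0 3.3 0 0 0; 0 0 2 0 0 0; 0 0 1.1 0 0 0; 0 0 0.5 0 0 0; 0 0 0 0 0 0")

```text
clock: 24.63
tool_pos: [0.4331, 0.0577, 0.0039]
tcp_rot: [[0.317, 0.948, -0.001], [0.948, -0.317, -0.0], [-0.001, -0.001, -1.0]]
wrist_force: [-0.2, 0.3, 0.5]
grip_width: 1.002
grip_force: 0.0
```

>>> step_arm(rows="0 0 0 0 0 0; 0 0 0 0 0 0; 0 0 0 0 0 0; 0 0 0 0 0 0; 0 0 0 0 0 0; 0 0 0 0 0 0; 0 0 0 0 0 0; 0 0 0 0 0 0; 0 0 0 0 0 0; 0 0 0 0 0 0", claw=1)

```text
clock: 25.47
tool_pos: [0.4323, 0.0576, 0.0051]
tcp_rot: [[0.317, 0.948, -0.0], [0.948, -0.317, 0.0], [-0.0, -0.0, -1.0]]
wrist_force: [-1.2, 0.5, 0.3]
grip_width: 0.267
grip_force: 8.7
```

>>> step_arm(rows="0 0 0 0 0 0; 0 0 0 0 0 0; 0 0 -1 0 0 0; 0 0 -3 0 0 0; 0 0 -3.5 0 0 0; 0 0 -3.5 0 0 0")

```text
clock: 25.97
tool_pos: [0.4313, 0.0572, 0.1164]
tcp_rot: [[0.318, 0.948, -0.002], [0.948, -0.318, -0.001], [-0.001, -0.002, -1.0]]
wrist_force: [0.6, 0.2, -1.2]
grip_width: 0.266
grip_force: 20.0
```

```bash
python3 -c "
from h import *
plan(.6137,.1748,.06,-.025)"
```

```text
pos [0.4313 0.0572 0.1164] yaw -0.324 t 25.97 F [ 0.6  0.2 -1.2] j7 -0.18 w 0.266 tilt [-0.0022 -0.0008]
turn about tool z -0.2987; then shift cm x 12.22 y 17.94 z 5.64 tx chk [0.32 0.95]
```

>>> step_arm(rows="0 0 0 0 0 -0.1; 0 0 0 0 0 -0.1; 0 0 0 0 0 -0.1; 2 3 0 0 0 0; 2 3 0 0 0 0; 2 3 0 0 0 0; 2 3 0 0 0 0; 2 3 0 0 0 0; 2.2 2.9 1.5 0 0 0; 0 0 2 0 0 0")

```text
clock: 26.8
tool_pos: [0.6206, 0.1817, 0.0821]
tcp_rot: [[0.018, 1.0, 0.009], [1.0, -0.018, 0.004], [0.004, 0.009, -1.0]]
wrist_force: [0.4, 0.8, -1.8]
grip_width: 0.266
grip_force: 20.0
```

>>> step_arm(rows="0 0 2 0 0 0; 0 0 0 0 0 0; 0 0 0 0 0 0")

```text
clock: 27.05
tool_pos: [0.6129, 0.1748, 0.0596]
tcp_rot: [[0.023, 1.0, -0.003], [1.0, -0.023, -0.002], [-0.002, -0.003, -1.0]]
wrist_force: [1.1, -0.2, -1.5]
grip_width: 0.262
grip_force: 20.0
```

```bash
python3 -c "
from h import *
plan(.6137,.1748,.0075,-.025)"
```

```text
pos [0.6129 0.1748 0.0596] yaw -0.023 t 27.05 F [ 1.1 -0.2 -1.5] j7 -0.04 w 0.262 tilt [-0.0027 -0.0016]
turn about tool z 0.0017; then shift cm x 0.00 y 0.08 z 5.21 tx chk [0.02 1.  ]
```

>>> step_arm(rows="0 0 2.5 0 0 0; 0 0 1.4 0 0 0; 0 0 0.6 0 0 0; 0 0 0.3 0 0 0; 0 0 0.1 0 0 0; 0 0 0.1 0 0 0; 0 0 0.1 0 0 0; 0 0 0.1 0 0 0; 0 0 0 0 0 0")

```text
clock: 27.8
tool_pos: [0.6143, 0.1756, 0.0084]
tcp_rot: [[0.023, 1.0, 0.0], [1.0, -0.023, 0.0], [0.0, 0.0, -1.0]]
wrist_force: [-0.6, 0.2, -1.6]
grip_width: 0.269
grip_force: 20.0
```

>>> step_arm(rows="0 0 0.1 0 0 0; 0 0 0.1 0 0 0; 0 0 0 0 0 0")

```text
clock: 28.05
tool_pos: [0.6145, 0.1756, 0.008]
tcp_rot: [[0.023, 1.0, 0.0], [1.0, -0.023, 0.001], [0.001, -0.0, -1.0]]
wrist_force: [-6.4, -0.1, 14.1]
grip_width: 0.266
grip_force: 20.0
```

Contact at 14 N. I back off 1 mm, release, rise and look.

>>> step_arm(rows="0 0 -0.1 0 0 0; 0 0 0 0 0 0")

```text
clock: 28.22
tool_pos: [0.6146, 0.1756, 0.0081]
tcp_rot: [[0.023, 1.0, 0.001], [1.0, -0.023, 0.0], [0.0, 0.001, -1.0]]
wrist_force: [-3.2, -0.2, 8.7]
grip_width: 0.265
grip_force: 20.0
```

>>> step_arm(rows="0 0 0 0 0 0; 0 0 0 0 0 0; 0 0 0 0 0 0; 0 0 0 0 0 0; 0 0 -0.5 0 0 0; 0 0 -2 0 0 0; 0 0 -4 0 0 0; 0 0 -4 0 0 0; 0 0 -4 0 0 0; 0 0 -4 0 0 0", claw=0)

```text
clock: 29.05
tool_pos: [0.6139, 0.1752, 0.1943]
tcp_rot: [[0.023, 1.0, 0.0], [1.0, -0.023, -0.0], [-0.0, 0.0, -1.0]]
wrist_force: [0.8, 0.7, 0.2]
grip_width: 0.989
grip_force: 0.0
```

>>> step_arm(rows="-1 0 -4 0 0 0; 0 0 -2 0 0 0; 0 0 0 0 0 0; 0 0 0 0 0 0; 0 0 0 0 0 0")

```text
clock: 29.47
tool_pos: [0.6131, 0.1657, 0.2511]
tcp_rot: [[0.023, 1.0, -0.002], [1.0, -0.023, -0.0], [-0.0, -0.002, -1.0]]
wrist_force: [0.3, -0.1, -0.8]
grip_width: 1.003
grip_force: 0.0
```

```bash
python3 - <<'E'
from h import *
im=wrist('w9.png'); t=save('top','top9.png')
plan(.6137,.1748,.0075,-.025)
b=cv2.resize(t['pixels'][80:260,60:425],(740,365),interpolation=cv2.INTER_CUBIC)
a=cv2.resize(im['pixels'][20:260,100:420],(320,240))
c=np.zeros((600,740,3),np.uint8); c[:365]=b; c[365:600,:320]=a[:235]; cv2.imwrite('pics/f9.png',c)
E
```

```text
pos [0.6129 0.1656 0.2503] yaw -0.023 t 29.57 F [ 0.2  1.4 -0.4] j7 -0.12 w 1.002 tilt [-0.0029 -0.0009]
turn about tool z 0.0024; then shift cm x 0.92 y 0.06 z 24.28 tx chk [0.02 1.  ]
```

View pics/f9.png

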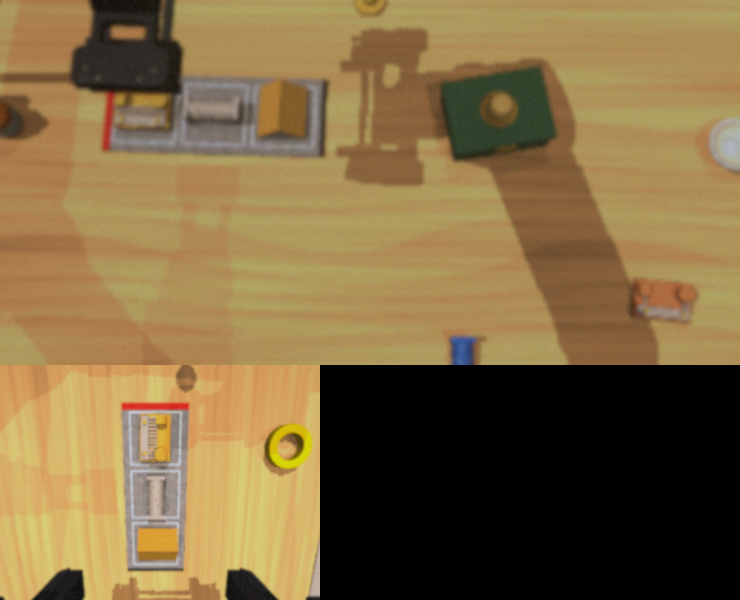

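The mat holds the movement, cylinder and nested angles, all centred and aligned. The knob stands on the disc at (500,105), and the copper movement at (663,300) hasn't moved. One check of the knob's and cylinder's positions, then I hand in.

```bash
python3 - <<'E'
from h import *
t=load('top9.png'); print('knob',onz(t,[(60+500*365/740,80+105*180/365)],.072),'cyl',onz(load('w9.png'),[(257,151)],.026))
print(r.sign_off())
E
```

```text
knob [[ 0.60290678 -0.14208424  0.072     ]] cyl [[0.61601564 0.17671508 0.026     ]]
the job is handed in; nothing more can be done
None
```

I handed the job in at about 30 s: the movement, cylinder and nested angles are in their squares on the mat, the knob stands on the tin's disc, and the copper movement wasn't touched. My last camera checks put everything within tolerance, but the hand-in returned no verdict.

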